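# Set the length stop of a hair-bar jig with its knurled wheel

## Robot

A 6-joint arm with a two-finger parallel gripper is mounted at the origin on the work surface. World frame = base frame: x ahead of the robot, y to its left, z up, the work surface at z = 0. Lengths are in m, angles in rad, forces in N, time in s.
With the tool pointing down it reaches from about 0.25 to 0.775 m from the base axis. Payload 4 kg.
Tool frame: the origin (TCP) lies midway between the tips of the shut fingers; the grasp point (between the pads) lies 19 mm behind it; z points along the fingers, x is the direction in which the jaws open and shut, and the axes are right-handed (so a half turn about z gives the same grasp; the last joint's range is limited). The gripper opens to 94 mm and grips with 3 to 60 N. Pads are 16 mm wide; open, the fingers measure 119 mm over their backs; the gripper's body (75 mm by 177 mm) begins 78 mm behind the grasp point.
Start: joints at [-1.268, 0.087, 1.371, -0, 1.684, -0.103], TCP at [0.217, -0.505, 0.206] pointing down, gripper open.
Joint ranges: [-3.1, 3.1], [-0.76, 2.03], [0.27, 2.55], [-1.08, 4.22], [0.17, 2.65], [-2.57, 2.57]. Speed limits (rad/s): [2.79, 2.79, 3.14, 3.14, 3.14, 3.14].

## Interface

Orientations are given as [roll, pitch, yaw] about the fixed x, y, z axes, in that order (R = Rz(yaw) Ry(pitch) Rx(roll)).
In Python, from bench import * gives the robot as it stands.
- The arm moves only by the tool send_rows, never from a script. Its argument "rows" is one flat list of numbers, 7 for each row, row after row: the shift along the world's x, y, z in mm, then the turn, a rotation vector about the world's x, y, z in degrees, then the opening, from 0 (shut) to 1 (fully open). A call has exactly 8 rows; each row shifts and turns the commanded pose from where the row before left it; what a row does not reach is not made up. A row lasts 1/8 s, in which the tool goes at most 62.5 mm and 10.7 degrees, less where a joint would pass 70% of its speed; a pose out of reach is approached as far as the arm can. A call is refused whole if a number of a shift passes 62.5 or a number of a turn 10.7, either way. A call with a gripper value outside its range is refused whole. The fingers move at their own pace and stop on an object; the grip force is fixed at half the most. Time passes only in rows, so rows that do not move let the fingers close, or fill a call up. It gives the time, the measured TCP pose, the force and the opening at its end, in the units of the state.
- get_obs(): the state, without advancing time (a new reading comes with each control period).
- snapshot(name): name is "scene" or "top" or "wrist"; returns a dict with "color" (384x512x3 uint8, red, green, blue), "intrinsics" (3x3 intrinsics, pixels), "rvec" (rotation vector, rad) and "tvec" (3), from world to camera coordinates, as OpenCV has them; the wrist camera has in their place "T_tool_cam" (4x4, takes a point from camera to tool coordinates, whose origin is the TCP and whose axes are the tool frame's). Camera axes: x right, y down, z forward; pixel columns grow to the right and rows downward; lengths in m; the calibration is good to about 2 mm. A picture is of the moment at which its call begins: read the wrist's pose just before it. There is no depth.
- close_job(): hands the job in, once; it reports no verdict.
The state is a dict: "time": time; "joint_positions": joint angles; "qvel": joint speeds; "joint_torque": joint torques, N m; "tool_pos": TCP position; "ee_rot": TCP orientation; "wrist_force": force on the tool from outside, world axes, zero at the start; "wrist_torque": the same for the moment, N m; "width": finger opening in m.
Only numpy, scipy, OpenCV 4.12 (cv2) and the standard library are available. Lean on these libraries where they do the work, as an engineer would, in place of code of your own. Each camera call takes 0.05 s, during which the arm holds its last target.

## Task

Set the length stop of the jig: with a fingertip, press lightly on top of the knurled wheel and roll it away from you, stroke by stroke, until the gap ahead of the blue stop closes to the red gauge mark (white-edged front face of the stop level with the middle of the red line), and take the finger off. Then push the yellow-tipped lock lever fully over towards the far end of the jig and move clear. Move the stop only by its wheel, pick nothing up, and leave the jewelled bar in the jig and everything else on the bench where it lies.

Things in the scene. Friction and masses are not known exactly. Their poses are not given: they have to be found in the camera images.
- wheel_top (a point): Top centre of the knurled steel wheel at rest, 66 mm above the table; fixed to the jig, does not turn. Axes are the jig's: x level along the jig from the wheel to the far end block, y along the axle to the left, z up. Wheel 60 mm diameter, 22 mm wide, axle level, between two teal cheeks (84 mm long in x, 10 mm thick, centred at y +-21 mm, tops 48 mm above the table).
- jig: The jig, fixed on the table; origin on the table under the wheel's axle, axes as wheel_top. Base plate 300 x 110 x 12 mm from x = -50 to +250 mm, cream side rails (tops 36 mm high, y 31 to 53 mm either side) from x = 55 mm to a dark end block (x 228 to 248 mm, 42 mm high). The blue stop slides in the channel between.
- stop_face (a point): Top middle of the front face of the sliding blue stop (30 mm long, 58 mm wide, 3 mm white strip along the front top edge), 38.5 mm above the table. The face looks to the jig's +x at the end block; the point moves along the jig's x, 0 to 44 mm from its start 108 mm ahead of the axle. Axes as wheel_top.
- mark_line (a point): Middle of the red gauge mark: a 3 mm wide red line across both cream rails (y = +-43 mm, nothing over the channel between), 38.5 mm above the table, 14 to 30 mm ahead (+x) of the stop's starting face. The point lies on the jig's middle line: the stop is set when stop_face is level with it along the jig's x. Fixed; axes as wheel_top.
- lock (a joint): Lock lever angle, rad: 0 = unlocked, leaning 0.5 rad from upright towards the jig's -x; 1.0 = locked, leaning 0.5 rad towards +x. Starts at 0 to 0.1. Pivot axis along the jig's y, 34 mm above the table, at x = 10, y = -83 mm from the wheel's axle. Stays where it is left; about 1 N at the tip moves it.
- lock_tip (a point): Centre of the yellow ball (26 mm diameter) on the lock lever's tip, 60 mm from its pivot; about 87 mm above the table at both ends of the swing, 94 mm in the middle. Moves with the lever; lever rod 10 mm thick, on a grey block 70 x 50 mm whose top is 37 mm above the table.
- stop: The sliding blue stop as a whole; origin 16.5 mm below stop_face. Not to be pushed directly.
- wheel: The wheel; origin at its centre, turns with it. Sprung: wheel and stop together give up to 8 mm straight down and spring back, 1.3 N per mm; 1.7 N of rim drag turns it. Pressed about 5 mm deep, it follows a fingertip stroking across its top: towards the jig's +x closes the gap, -x opens it; 30 mm of rim travel moves the stop 10 mm. Starts at its limit (gap widest); stays where left.
- bar_jig: Jewelled red bar, 63 x 8 x 11 mm, lying loose in the jig's channel along its x near the end block; origin at its underside centre. The stop never comes to it before the mark. Leave it.
- bar_loose: Jewelled gold bar, 90 x 8 x 11 mm, on the table left of the jig; origin at underside centre. Leave it.
- bar_tray1: Jewelled brown bar, 90 x 8 x 11 mm, in the white tray; origin at underside centre. Leave it.
- bar_tray2: Jewelled red bar, 90 x 8 x 11 mm, in the white tray; origin at underside centre. Leave it.
- jar: Amber glass jar with black cap, 44 mm diameter, 60 mm tall, on the table right of the jig; origin at underside centre. Leave it.
- cup: Grey cup, 70 mm diameter, 85 mm tall, on the left of the table; origin at underside centre. Leave it.
- driver: Screwdriver, 170 mm, green handle, on the left of the table; origin at its underside. Leave it.

How it is judged:
On the way, in this order (a step that is already met when the one before it is completed fails the run):
1. the stop stands at the red mark, at rest, with the finger off the wheel (x of stop_face in the frame of mark_line between -0.003 and 0.003 m and velocity of joint stop between -0.002 and 0.002 m/s and contact force between each of the arm, the fingers and wheel below 0.3 N), for 0.2 s.
2. the lock lever is pushed over (value of joint lock above 0.85 rad), for 0.1 s.
At the end, for the whole second after the job is handed in: The stop's front face is within 3 mm of the middle of the red line along the jig and at rest, the lock lever is over (above 0.85 of 1.0 rad), and the other things lie where they were (bar in the jig within 15 mm, the rest within 25 mm) (x of stop_face in the frame of mark_line between -0.003 and 0.003 m and value of joint lock above 0.85 rad and velocity of joint stop between -0.002 and 0.002 m/s and distance of bar_jig from where it was at the start of the episode below 0.015 m and distance of each of bar_loose, bar_tray1, bar_tray2, jar, cup, driver from where it was at the start of the episode below 0.025 m); the robot touches nothing.
It fails at once if the stop is pushed directly (contact force between any of the fingers, the arm and stop above 1.5 N).
It fails at once if the wheel is pressed with more than 45 N (contact force between any of the fingers, the arm and wheel above 45 N).
It fails at once if the bar in the jig is displaced by more than 15 mm (distance of bar_jig from where it was at the start of the episode above 0.015 m).
It fails at once if another thing on the bench is displaced by more than 25 mm (distance of any of bar_loose, bar_tray1, bar_tray2, jar, cup, driver from where it was at the start of the episode above 0.025 m).
It fails at once if a loose thing is lifted by more than about 12 mm (height (world z) of bar_jig above 0.024 m or height (world z) of any of bar_loose, jar, cup, driver above 0.012 m or height (world z) of any of bar_tray1, bar_tray2 above 0.016 m).
It also fails if it takes over 58 s, if anything falls off the work surface, if the arm or the gripper's body presses on something with over 40 N, if the wrist force passes 120 N, or if a joint passes its speed limit or range.

## Working session

There is one attempt and no reset: what is moved stays moved. The work goes in short steps, Python scripts to look and compute and a tool call to move; the robot and the scene stay as the last step left them, time stands still between calls to the robot, and variables do not carry over. Pictures are saved under pics/ and viewed, and the job is handed in when it is done.

Besides the shell and the picture viewer there is one more tool, called after "Call:" in YAML: its name, and indented under it one key for each argument. send_rows: Moves the arm, as the interface text tells. Its arguments: {"type":"object","properties":{"rows":{"type":"array","items":{"type":"number"}}},"required":["rows"]}

```bash
mkdir -p pics; python3 - <<'E'
from bench import *
import cv2
for n in ["scene","top"]:
    s=snapshot(n); cv2.imwrite(f"pics/{n}0.png",s["color"][:,:,::-1])
    print(n,s["intrinsics"],s["rvec"],s["tvec"])
print(get_obs())
E
```

```text
scene [[459.26267205   0.         252.74816061]
 [  0.         459.26267205 196.32947062]
 [  0.           0.           1.        ]] [ 2.44913876  0.85465621 -0.2470729 ] [-0.40978573 -0.25486214  1.62716219]
top [[422.63409455   0.         254.86054995]
 [  0.         422.63409455 188.57453549]
 [  0.           0.           1.        ]] [ 2.17050954 -2.19373052  0.10947223] [-0.00980868  0.54021549  1.30625878]
{'time': 0.1, 'joint_positions': array([-1.26812243e+00,  8.78796145e-02,  1.37208493e+00,  5.11626789e-06,
        1.68364674e+00, -1.03116811e-01]), 'qvel': array([ 2.62733226e-05, -2.31763508e-03, -2.41305294e-03, -3.11686601e-04,
        3.51048353e-04,  4.24956733e-04]), 'joint_torque': array([ 1.67862323e-03, -3.41252017e+01, -3.03302622e+01,  7.19254254e-02,
        3.03666783e-02, -1.02868516e-04]), 'tool_pos': array([ 0.21694715, -0.50485372,  0.2044313 ]), 'ee_rot': array([-3.14137981e+00,  2.00738521e-03, -1.16500484e+00]), 'wrist_force': array([ 1.05128216,  0.23070154, -0.29236284]), 'wrist_torque': array([0.00380772, 0.00864188, 0.00897623]), 'width': 0.09413342094961193}
```

View pics/scene0.png

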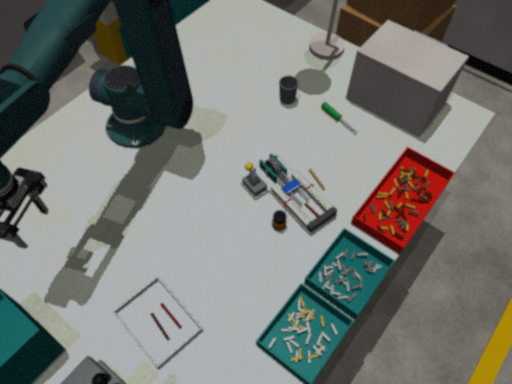

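View pics/top0.png

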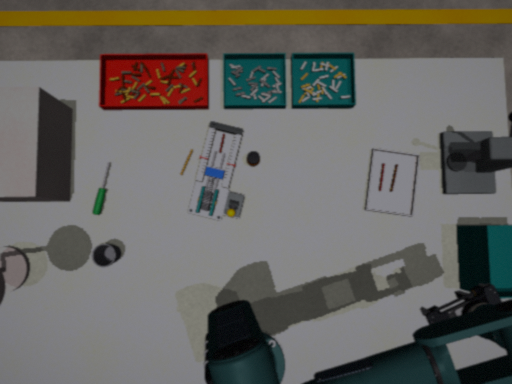

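The scene view shows the jig at about (295,190) with the yellow tip at (249,166). In the top view the jig runs from the wheel at (208,200) to the end block at (226,128). The jar is at (253,158) and the gold bar at (186,162). I'll enlarge both.

```bash
cat > h.py <<'E'
from bench import *
import cv2, numpy as np
def ray(s,uv):
    R,_=cv2.Rodrigues(np.array(s["rvec"])); t=np.array(s["tvec"]).ravel()
    K=s["intrinsics"]; d=R.T@np.linalg.inv(K)@np.array([uv[0],uv[1],1.]); return -R.T@t,d
def onplane(s,uv,z):
    o,d=ray(s,uv); return o+d*(z-o[2])/d[2]
def proj(s,P):
    return cv2.projectPoints(np.array(P,float).reshape(-1,3),np.array(s["rvec"],float),np.array(s["tvec"],float),s["intrinsics"],None)[0].reshape(-1,2)
E
python3 - <<'E'
from h import *
s=snapshot("top")["color"][:,:,::-1]
c=s[112:228,170:270]; cv2.imwrite("pics/top1.png",cv2.resize(c,None,fx=5,fy=5,interpolation=cv2.INTER_CUBIC))
s=snapshot("scene")["color"][:,:,::-1]
c=s[145:240,235:345]; cv2.imwrite("pics/scene1.png",cv2.resize(c,None,fx=6,fy=6,interpolation=cv2.INTER_CUBIC))
E
```

```text
(no output)
```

View pics/top1.png

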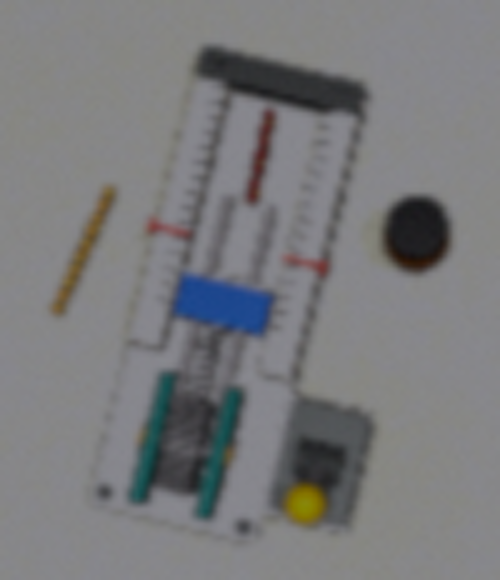

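View pics/scene1.png

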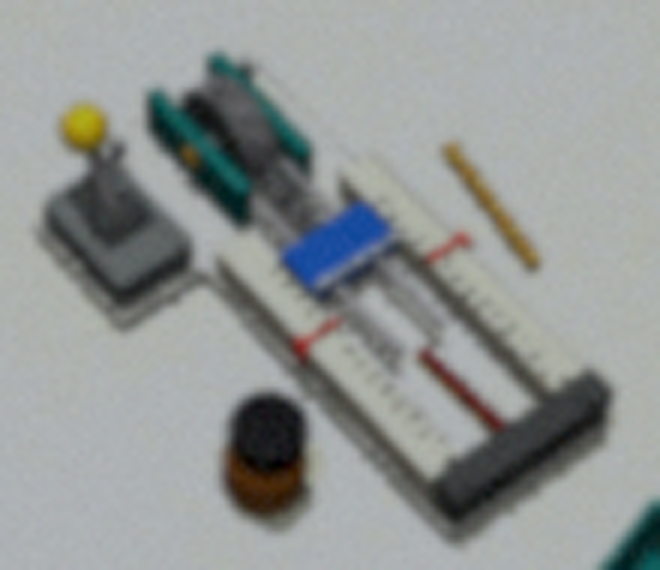

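```bash
cat >> h.py <<'E'
def masks(img):
    hsv=cv2.cvtColor(img,cv2.COLOR_RGB2HSV); H,S,V=[hsv[:,:,i].astype(int) for i in range(3)]
    return dict(teal=(H>75)&(H<97)&(S>90)&(V>40), blue=(H>102)&(H<125)&(S>120)&(V>60),
      red=((H<8)|(H>172))&(S>95)&(V>80), yellow=(H>20)&(H<34)&(S>150)&(V>90))
def comps(m,win,amin):
    x0,x1,y0,y1=win; mm=np.zeros(m.shape,np.uint8); mm[y0:y1,x0:x1]=m[y0:y1,x0:x1]
    n,l,st,c=cv2.connectedComponentsWithStats(mm); return [(st[i,4],c[i],st[i,:4]) for i in range(1,n) if st[i,4]>=amin]
E
python3 - <<'E'
from h import *
Z=dict(teal=.048,blue=.0385,red=.0385,yellow=.087)
for n,win in (("top",(170,270,112,228)),("scene",(235,345,145,240))):
    s=snapshot(n); M=masks(s["color"])
    for k in M:
        for a,c,b in comps(M[k],win,4): print(n,k,a,c.round(1),b,onplane(s,c,Z[k]).round(4))
E
```

```text
top teal 73 [200.3 199.3] [196 187   9  25] [0.5064 0.1532 0.048 ]
top teal 74 [213.1 202.1] [210 190   8  25] [0.4975 0.1136 0.048 ]
top blue 153 [214.1 172.5] [205 167  19  12] [0.5905 0.1113 0.0385]
top red 6 [222.7 137.5] [222 135   2   6] [0.701  0.084  0.0385]
top red 4 [220.  149.5] [220 148   1   4] [0.6629 0.0925 0.0385]
top red 4 [233.8 165. ] [233 164   2   3] [0.6134 0.0498 0.0385]
top yellow 49 [230.6 212.3] [227 209   8   8] [0.4642 0.0584 0.087 ]
scene teal 10 [272.6 156.2] [270 155   6   4] [0.4819 0.1556 0.048 ]
scene teal 86 [268.5 169.2] [260 161  17  17] [0.503 0.106 0.048]
scene teal 28 [282.4 167. ] [279 162   7  10] [0.5327 0.1404 0.048 ]
scene teal 42 [341.2 235.7] [336 229   9  11] [0.8134 0.048  0.048 ]
scene blue 116 [290.2 185.1] [282 179  18  14] [0.5899 0.1049 0.0385]
scene red 8 [285.  202.2] [284 201   3   4] [0.6146 0.0438 0.0385]
scene red 21 [311.3 209.6] [306 204  13  13] [0.6927 0.0723 0.0385]
scene yellow 32 [248.7 165.8] [246 163   6   7] [0.4635 0.0547 0.087 ]
```

Call:
send_rows:
  rows: [14,39,3,0,0,3.3,0,14,39,3,0,0,3.3,0,14,39,3,0,0,3.3,0,14,39,3,0,0,3.3,0,14,39,3,0,0,3.3,0,14,39,3,0,0,3.3,0,14,39,3,0,0,3.3,0,14,39,3,0,0,3.3,0]

```text
time: 1.3
tool_pos: [0.3293, -0.1921, 0.2297]
ee_rot: [-3.141, -0.001, -0.703]
wrist_force: [0.8, -0.4, 0.7]
width: 0.0171
```

Call:
send_rows:
  rows: [14,39,3,0,0,3.3,0,14,39,3,0,0,3.3,0,14,39,3,0,0,3.3,0,14,39,3,0,0,3.3,0,14,39,3,0,0,3.3,0,14,39,3,0,0,3.3,0,14,39,3,0,0,3.3,0,14,39,3,0,0,3.3,0]

```text
time: 2.3
tool_pos: [0.4414, 0.12, 0.2537]
ee_rot: [3.142, -0.001, -0.241]
wrist_force: [0.6, -0.9, -0.4]
width: 0.0006
```

```bash
python3 - <<'E'
from h import *
o=get_obs(); s=snapshot("wrist"); cv2.imwrite("pics/w0.png",s["color"][:,:,::-1])
print(s["intrinsics"],s["T_tool_cam"],o["tool_pos"],o["ee_rot"],o["wrist_force"],o["width"],o["time"])
E
```

```text
[[281.62811758   0.         256.07210679]
 [  0.         281.62811758 191.72973182]
 [  0.           0.           1.        ]] [[ 9.99999175e-01  8.68209320e-05 -1.28150739e-03  1.25535134e-04]
 [ 2.75817342e-04  9.59923339e-01  2.80262569e-01 -8.17588662e-02]
 [ 1.25448151e-03 -2.80262691e-01  9.59922523e-01 -1.80749501e-01]
 [ 0.00000000e+00  0.00000000e+00  0.00000000e+00  1.00000000e+00]] [0.44136253 0.12003884 0.25368427] [ 3.14158364e+00 -5.49781343e-04 -2.41398313e-01] [ 0.59015019 -0.90338636 -0.43558114] 0.0005712366613541372 2.3
```

View pics/w0.png

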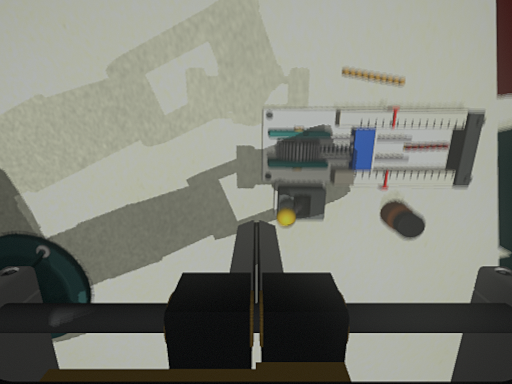

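The wrist view shows the jig nearly aligned with the image axes. The wheel is at about (300,150), the stop at (364,149), the red marks at (394,118) and (385,180), and the yellow tip at (287,216).

```bash
cat >> h.py <<'E'
from scipy.spatial.transform import Rotation as Rt
def wrist():
    o=get_obs(); s=snapshot("wrist")
    T=np.eye(4); T[:3,:3]=Rt.from_euler("xyz",o["ee_rot"]).as_matrix(); T[:3,3]=o["tool_pos"]
    C=np.linalg.inv(T@s["T_tool_cam"]); s["rvec"]=cv2.Rodrigues(C[:3,:3])[0].ravel(); s["tvec"]=C[:3,3]; return o,s
E
python3 - <<'E'
from h import *
Z=dict(teal=.048,blue=.0385,red=.0385,yellow=.087)
o,s=wrist(); M=masks(s["color"])
for k in M:
    for a,c,b in comps(M[k],(240,480,60,240),4): print(k,a,c.round(1),b,onplane(s,c,Z[k]).round(4))
c=s["color"][95:235,255:490,::-1]; cv2.imwrite("pics/w0z.png",cv2.resize(c,None,fx=3.4,fy=3.4,interpolation=cv2.INTER_CUBIC))
E
```

```text
teal 148 [280.1 139.6] [269 137  26   7] [0.4838 0.1588 0.048 ]
teal 8 [297.1 140.1] [295 138   5   5] [0.5062 0.1527 0.048 ]
teal 12 [327.  141.3] [324 139   6   5] [0.5453 0.1416 0.048 ]
teal 45 [312.3 141.4] [302 140  22   4] [0.5259 0.1462 0.048 ]
teal 289 [297.9 171. ] [269 168  58   7] [0.4989 0.1107 0.048 ]
blue 770 [362.2 155.4] [351 135  24  42] [0.5924 0.1091 0.0385]
red 71 [393.6 122.4] [391 115   8  20] [0.6401 0.1442 0.0385]
red 64 [437.9 153.4] [430 151  17   6] [0.6962 0.087  0.0385]
red 22 [407.5 154.1] [405 152   6   5] [0.6547 0.096  0.0385]
red 20 [413.8 154.1] [412 152   5   5] [0.6632 0.094  0.0385]
red 20 [420.  153.9] [418 152   5   5] [0.6717 0.0923 0.0385]
red 20 [426.  153.9] [424 152   5   5] [0.6799 0.0903 0.0385]
red 55 [383.9 188. ] [380 178   7  18] [0.6168 0.0543 0.0385]
yellow 261 [284.9 223.1] [276 215  19  18] [0.4647 0.0548 0.087 ]
```

View pics/w0z.png

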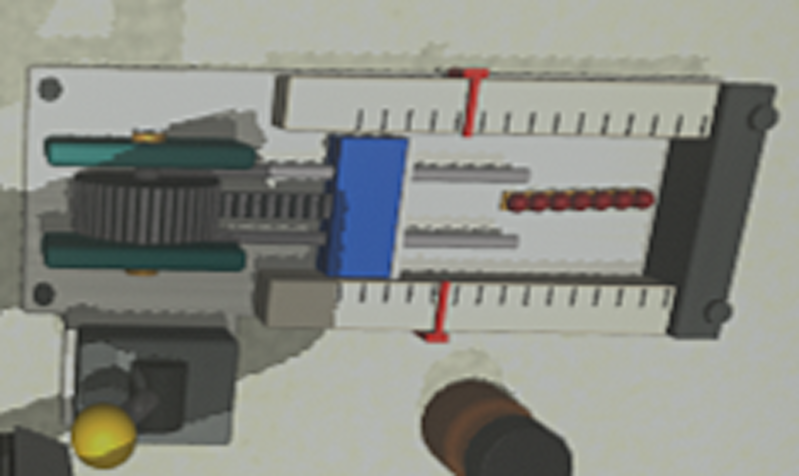

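Estimated pose: axle at (0.503, 0.132), yaw about -0.25, and the mark about 22 mm ahead of the stop face. That works out to about 66 mm of rim travel, or roughly three strokes.

Call:
send_rows:
  rows: [8,2.5,-28,0,0,0,0,8,2.5,-28,0,0,0,0,8,2.5,-28,0,0,0,0,8,2.5,-28,0,0,0,0,8,2.5,-28,0,0,0,0,11,2.5,-28,0,0,0,0,0,0,0,0,0,0,0,0,0,0,0,0,0,0]

```text
time: 3.4
tool_pos: [0.4923, 0.1332, 0.0866]
ee_rot: [-3.141, -0.001, -0.244]
wrist_force: [0.3, -0.6, -0.3]
width: 0.0004
```

```bash
python3 - <<'E'
from h import *
o,s=wrist(); print(o["tool_pos"],o["wrist_force"]); cv2.imwrite("pics/w1.png",cv2.resize(s["color"][:,:,::-1],None,fx=1.5,fy=1.5))
E
```

```text
[0.49234721 0.13321867 0.08656096] [ 0.26426672 -0.56352284 -0.31910987]
```

View pics/w1.png

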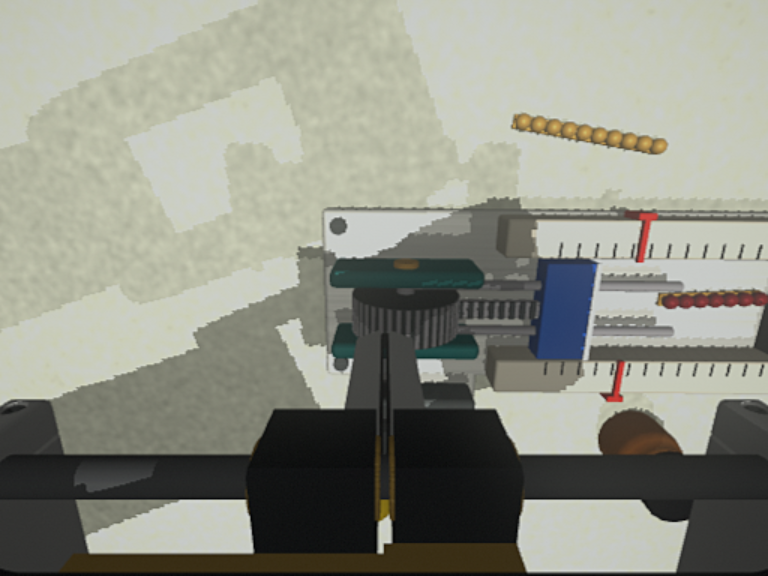

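The tip sits just above the wheel, slightly behind its top. The wheel is at about (405,310) and the red marks are at (645,235) and (617,380). Next I lower the tip.

Call:
send_rows:
  rows: [0,0,-8,0,0,0,0,0,0,-8,0,0,0,0,0,0,-4,0,0,0,0,0,0,-2,0,0,0,0,0,0,-2,0,0,0,0,0,0,-1,0,0,0,0,0,0,0,0,0,0,0,0,0,0,0,0,0,0]

```text
time: 4.45
tool_pos: [0.492, 0.1336, 0.0608]
ee_rot: [3.142, 0.0, -0.243]
wrist_force: [-3.5, -0.4, 5.3]
width: 0.0004
```

Call:
send_rows:
  rows: [3.6,-0.9,0,0,0,0,0,3.6,-0.9,0,0,0,0,0,3.6,-0.9,0,0,0,0,0,3.6,-0.9,0,0,0,0,0,3.6,-0.9,0,0,0,0,0,3.6,-0.9,0,0,0,0,0,0,0,0,0,0,0,0,0,0,0,0,0,0,0]

```text
time: 5.45
tool_pos: [0.5151, 0.1278, 0.0611]
ee_rot: [-3.141, -0.003, -0.244]
wrist_force: [1.5, -2.5, 4.4]
width: 0.0002
```

```bash
python3 - <<'E'
from h import *
o,s=wrist(); print(o["tool_pos"],o["wrist_force"]); c=s["color"][120:290,220:512,::-1];cv2.imwrite("pics/w2.png",cv2.resize(c,None,fx=2.7,fy=2.7,interpolation=cv2.INTER_CUBIC))
E
```

```text
[0.5150644  0.12784066 0.06110841] [ 1.45709035 -2.53569795  4.44632164]
```

View pics/w2.png

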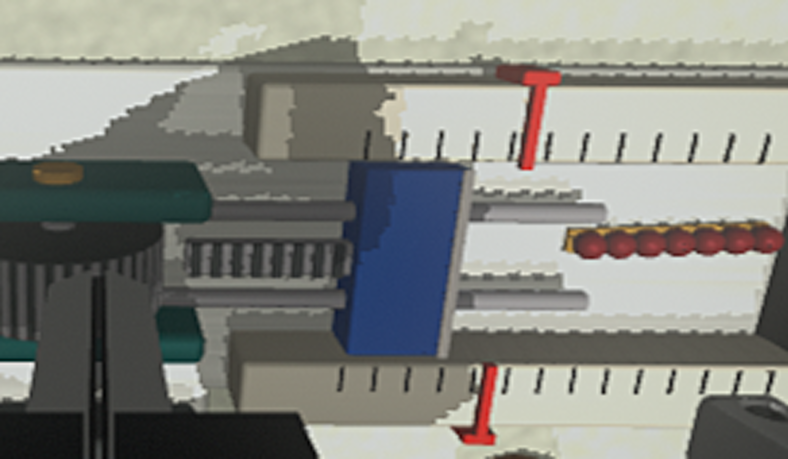

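Call:
send_rows:
  rows: [0,0,5,0,0,0,0,0,0,10,0,0,0,0,-6,1.5,0,0,0,0,0,-8,2,0,0,0,0,0,-7,1.5,0,0,0,0,0,0,0,0,0,0,0,0,0,0,0,0,0,0,0,0,0,0,0,0,0,0]

```text
time: 6.5
tool_pos: [0.4929, 0.1332, 0.0755]
ee_rot: [-3.142, -0.0, -0.244]
wrist_force: [0.4, 0.1, -0.3]
width: 0.0005
```

```bash
cat >> h.py <<'E'
def gap(name,z=.0385):
    o,s=wrist(); img=s["color"]; print(o["tool_pos"].round(4),o["wrist_force"].round(1),o["time"])
    cv2.imwrite(f"pics/{name}.png",cv2.resize(img[110:290,220:512,::-1],None,fx=2.7,fy=2.7,interpolation=cv2.INTER_CUBIC))
    M=masks(img); P=[]; 
    c=sorted([b for b in comps(M["blue"],(240,512,60,300),100)],key=lambda t:-t[0])[0]; bx,by,bw,bh=c[2]
    lab=M["blue"]; F=[]
    for v in range(by+4,by+bh-4):
        us=np.where(lab[v,bx:bx+bw])[0]+bx
        if len(us): F.append(onplane(s,(us.max()+.5,v),z)[:2])
    F=np.array(F)
    groups=[]
    for lo,hi in((by-30,by-1),(by+bh+1,by+bh+35)):
        G=[]
        for v in range(max(lo,0),hi):
            us=np.where(M["red"][v,bx:bx+bw+60])[0]+bx
            if 1<=len(us)<=7: G.append((us.mean(),v))
        groups.append(np.array(G))
    R=[np.array([onplane(s,g,z)[:2] for g in G]) for G in groups]
    a,b=[np.median(r,0) for r in R]
    d=a-b; yaw=np.arctan2(-d[0],d[1]); ex=np.array([np.cos(yaw),np.sin(yaw)]); ey=np.array([-ex[1],ex[0]])
    mid=(a+b)/2
    print("yaw line",yaw,"mid",mid,"rail pts y spread",[((r-mid)@ey).round(4)[[0,-1]] for r in R],[((r-mid)@ex*1e3).round(1)[::4] for r in R])
    e=(F-mid)@ex*1e3; q=np.polyfit((F-mid)@ey*1e3,e,1); print("blue edge x rel mark",e.round(1)[::4],"slope",q[0],"at0",q[1],"face est",q[1]+3)
    # white strip transitions: along rows print
    return s,mid,ex,ey
E
python3 -c "
from h import *
gap('g1')"
```

```text
[0.4929 0.1332 0.0755] [ 0.4  0.1 -0.3] 6.5
yaw line -0.25162401428761605 mid [0.62928678 0.0993594 ] rail pts y spread [array([0.0524, 0.0303]), array([-0.031 , -0.0533])] [array([-0.1,  0.1,  0.3, -0.1,  0.3,  0.1,  0.3,  0.1]), array([-0.1, -0.7,  0.4,  0.2, -0. , -0.7])]
blue edge x rel mark [-15.3 -15.6 -15.8 -16.1 -15.5 -15.8 -15.3 -15.5 -15.8 -15.2 -15.5 -15.8
 -16.  -15.5 -15.7] slope 0.004123098081681535 at0 -15.645677321196949 face est -12.645677321196949
```

View pics/g1.png

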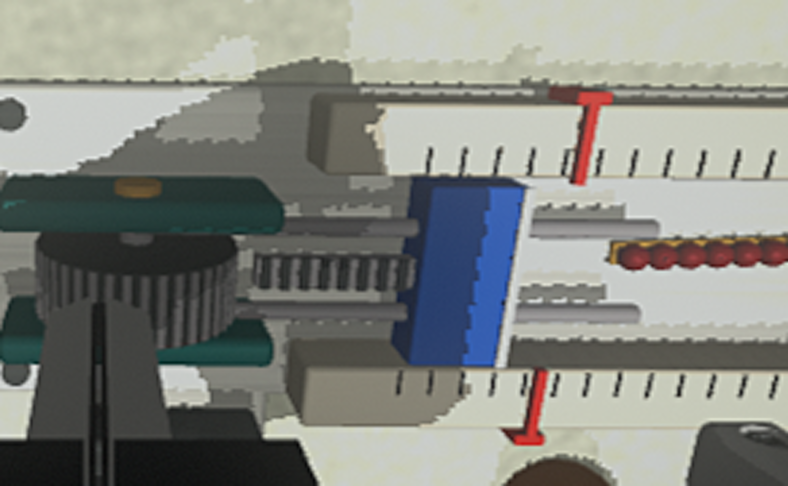

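The measurement is self-consistent: the stop face is about 12.6 mm short of the mark. I'll make a second identical stroke.

Call:
send_rows:
  rows: [0,0,-6,0,0,0,0,0,0,-5,0,0,0,0,0,0,-3.5,0,0,0,0,0,0,0,0,0,0,0,3.6,-0.9,0,0,0,0,0,3.6,-0.9,0,0,0,0,0,3.6,-0.9,0,0,0,0,0,3.6,-0.9,0,0,0,0,0]

```text
time: 7.55
tool_pos: [0.5076, 0.1295, 0.0618]
ee_rot: [3.142, -0.001, -0.243]
wrist_force: [-2.0, -0.1, 6.9]
width: 0.0004
```

Call:
send_rows:
  rows: [3.6,-0.9,0,0,0,0,0,3.6,-0.9,0,0,0,0,0,0,0,0,0,0,0,0,0,0,5,0,0,0,0,0,0,10,0,0,0,0,-11,2.8,0,0,0,0,0,-10.6,2.6,0,0,0,0,0,0,0,0,0,0,0,0]

```text
time: 8.55
tool_pos: [0.4913, 0.1336, 0.0756]
ee_rot: [3.141, 0.001, -0.243]
wrist_force: [0.3, -0.7, 0.2]
width: 0.0007
```

```bash
python3 -c "
from h import *
gap('g2')"
```

```text
[0.4913 0.1336 0.0756] [ 0.3 -0.7  0.2] 8.55
yaw line -0.25126368217829276 mid [0.62938307 0.09927641] rail pts y spread [array([0.0526, 0.0305]), array([-0.0308, -0.0531])] [array([-0.1, -0.3,  0.3,  0.2,  0.4,  0.2,  0. ,  0.2]), array([-0.2, -0.4,  0.3,  0.1, -0.1, -0.8])]
blue edge x rel mark [-7.6 -7.8 -8.  -7.4 -7.7 -7.9 -7.3 -7.5 -7.7 -7.9 -8.2 -7.6 -7.8 -8.
 -8.2] slope 0.003950469740505926 at0 -7.791368495084332 face est -4.791368495084332
```

View pics/g2.png

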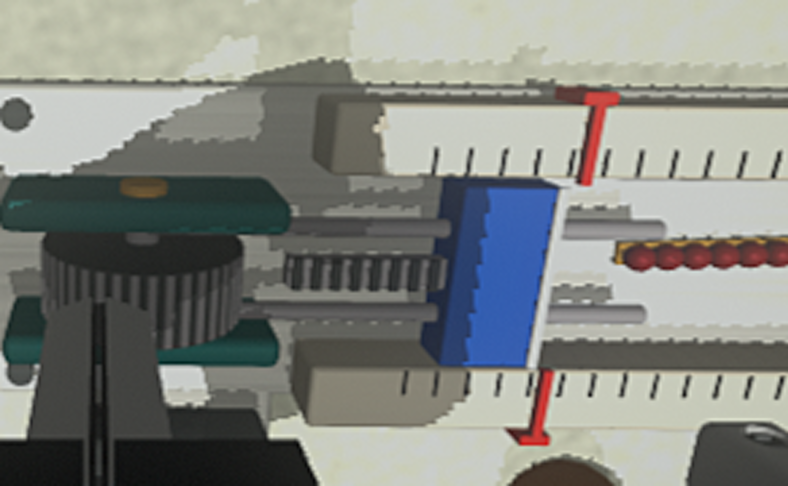

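The gap is now 4.8 mm. The last stroke moved the stop 7.85 mm for 22 mm of finger travel, so this one should be about 13.6 mm.

Call:
send_rows:
  rows: [0,0,-6,0,0,0,0,0,0,-5,0,0,0,0,0,0,-3.5,0,0,0,0,0,0,0,0,0,0,0,3.3,-0.8,0,0,0,0,0,3.3,-0.8,0,0,0,0,0,3.3,-0.8,0,0,0,0,0,3.3,-0.8,0,0,0,0,0]

```text
time: 9.6
tool_pos: [0.5065, 0.1297, 0.0621]
ee_rot: [3.141, -0.001, -0.244]
wrist_force: [-2.7, -0.9, 5.1]
width: 0.0006
```

Call:
send_rows:
  rows: [0,0,0,0,0,0,0,0,0,5,0,0,0,0,0,0,10,0,0,0,0,-7,1.7,0,0,0,0,0,-6,1.5,0,0,0,0,0,0,0,0,0,0,0,0,0,0,0,0,0,0,0,0,0,0,0,0,0,0]

```text
time: 10.6
tool_pos: [0.4929, 0.1332, 0.0764]
ee_rot: [3.142, 0.0, -0.243]
wrist_force: [-0.3, -0.6, 0.2]
width: 0.0005
```

```bash
python3 -c "
from h import *
gap('g3')"
```

```text
[0.4929 0.1332 0.0764] [-0.3 -0.6  0.2] 10.6
yaw line -0.2554997411102835 mid [0.62913301 0.09885555] rail pts y spread [array([0.0529, 0.0307]), array([-0.0309, -0.0572])] [array([ 0.3,  0.1,  0.3,  0.1, -0. ,  0.2, -0.4, -0.2]), array([-0.2,  0.5,  0.3,  0.1, -0.1,  0.6])]
blue edge x rel mark [-2.9 -3.1 -2.4 -2.6 -2.8 -3.  -3.2 -2.6 -2.8 -3.  -2.4 -2.6 -2.8 -3.
 -2.3] slope -0.00011888911796187427 at0 -2.773658736825458 face est 0.22634126317454184
```

View pics/g3.png

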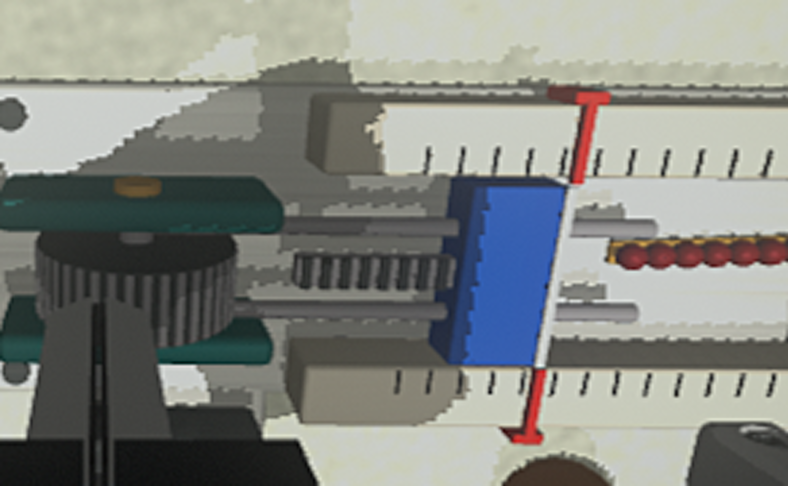

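The face is level with the red line on both rails, within about 0.3 mm. I'll lift off and go behind the lever.

Call:
send_rows:
  rows: [0,0,25,0,0,0,0,0,0,29,0,0,0,0,-17,-17,0,0,0,0,0,-17,-17,0,0,0,0,0,-17,-17,0,0,0,0,0,-18,-16,0,0,0,0,0,0,0,-25,0,0,0,0,0,0,-25,0,0,0,0]

```text
time: 11.65
tool_pos: [0.4243, 0.066, 0.0805]
ee_rot: [-3.141, -0.002, -0.244]
wrist_force: [-0.0, -0.1, -0.8]
width: 0.0004
```

```bash
python3 - <<'E'
from h import *
o,s=wrist(); print(o["tool_pos"],o["wrist_force"]); cv2.imwrite("pics/l0.png",cv2.resize(s["color"][:,:,::-1],None,fx=1.5,fy=1.5))
for a,c,b in comps(masks(s["color"])["yellow"],(240,512,60,300),8): print(c,b,onplane(s,c,.087))
E
```

```text
[0.42430313 0.06597742 0.08048102] [-0.00348298 -0.06022749 -0.80133648]
[319.87473233 236.72698073] [302 220  36  34] [0.4658403 0.0547767 0.087    ]
```

View pics/l0.png

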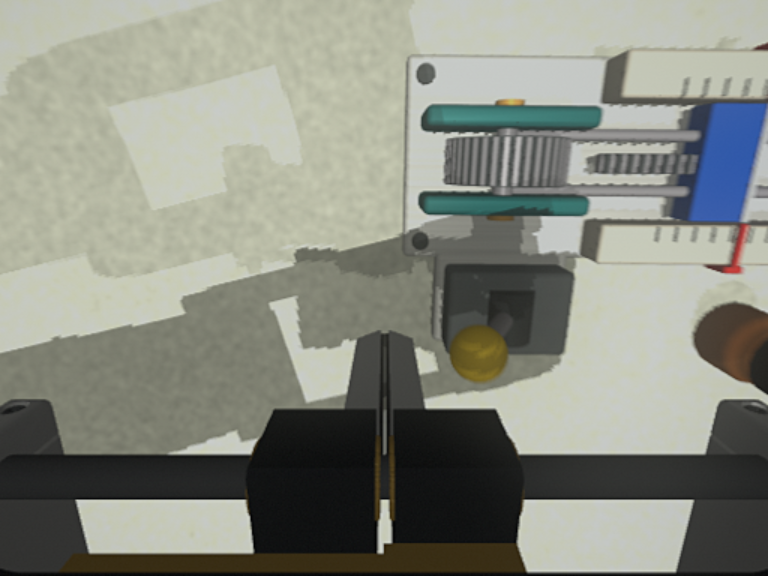

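The tip is directly behind the yellow ball, which is at (480,352). Now I push it over.

Call:
send_rows:
  rows: [8.8,-2.3,0,0,0,0,0,8.8,-2.3,0,0,0,0,0,8.8,-2.3,0,0,0,0,0,8.8,-2.3,0,0,0,0,0,8.8,-2.3,0,0,0,0,0,8.8,-2.3,0,0,0,0,0,8.8,-2.3,0,0,0,0,0,8.8,-2.3,0,0,0,0,0]

```text
time: 12.7
tool_pos: [0.4943, 0.0477, 0.0796]
ee_rot: [3.141, 0.002, -0.244]
wrist_force: [-1.5, 0.9, -0.8]
width: 0.0003
```

```bash
python3 - <<'E'
from h import *
o,s=wrist(); print(o["tool_pos"],o["wrist_force"]); cv2.imwrite("pics/l1.png",cv2.resize(s["color"][:,:,::-1],None,fx=1.5,fy=1.5))
A=np.array([.503,.132]);y=-.252;ex=np.array([np.cos(y),np.sin(y)])
for a,c,b in comps(masks(s["color"])["yellow"],(240,512,60,300),8):
    p=onplane(s,c,.088);print(c,b,p,(p[:2]-A)@ex)
E
```

```text
[0.49431612 0.04768795 0.07961732] [-1.51853377  0.90439805 -0.80576678]
[294.80925401 238.10859301] [277 220  36  37] [0.51917141 0.04059254 0.088     ] 0.03845229867188631
```

View pics/l1.png

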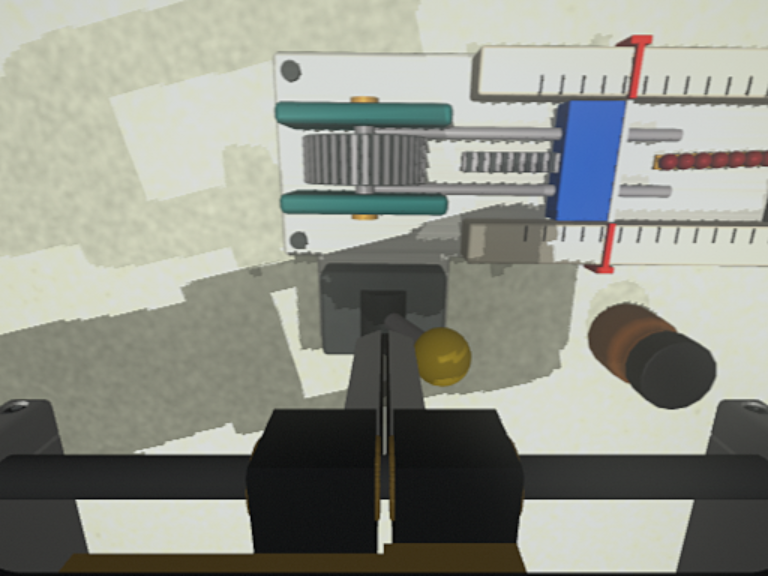

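The ball is at 38.5 mm along the jig (full is about 39). I'll nudge it a little further to confirm the end stop.

Call:
send_rows:
  rows: [1,-0.25,0,0,0,0,0,1,-0.25,0,0,0,0,0,0,0,0,0,0,0,0,0,0,0,0,0,0,0,0,0,0,0,0,0,0,0,0,0,0,0,0,0,0,0,0,0,0,0,0,0,0,0,0,0,0,0]

```text
time: 13.75
tool_pos: [0.4963, 0.0474, 0.0805]
ee_rot: [-3.142, -0.0, -0.243]
wrist_force: [-0.4, -0.3, -0.8]
width: 0.0008
```

Call:
send_rows:
  rows: [1,-0.25,0,0,0,0,0,1,-0.25,0,0,0,0,0,1,-0.25,0,0,0,0,0,0,0,0,0,0,0,0,0,0,0,0,0,0,0,0,0,0,0,0,0,0,0,0,0,0,0,0,0,0,0,0,0,0,0,0]

```text
time: 14.75
tool_pos: [0.4973, 0.0471, 0.0803]
ee_rot: [3.141, 0.005, -0.243]
wrist_force: [-7.2, 1.1, 3.4]
width: 0.0008
```

```bash
python3 - <<'E'
from h import *
o,s=wrist(); print(o["tool_pos"],o["wrist_force"])
A=np.array([.503,.132]);y=-.252;ex=np.array([np.cos(y),np.sin(y)])
for a,c,b in comps(masks(s["color"])["yellow"],(240,512,60,300),8):
    p=onplane(s,c,.087);print(c,b,p,(p[:2]-A)@ex)
E
```

```text
[0.49729561 0.0471322  0.0802719 ] [-7.23530535  1.11043274  3.35239616]
[293.50096899 237.00290698] [277 219  35  37] [0.52152115 0.04026091 0.087     ] 0.04081051945796831
```

The lever is against its hard end stop: 7 N reaction, and the finger stopped short of its command. Next I back off, rise and check.

Call:
send_rows:
  rows: [-10,2.5,0,0,0,0,0,-15,4,0,0,0,0,0,-15,4,10,0,0,0,0,0,0,30,0,0,0,0,0,0,40,0,0,0,0,0,0,40,0,0,0,0,0,0,40,0,0,0,0,0,0,0,0,0,0,0]

```text
time: 15.8
tool_pos: [0.4609, 0.0572, 0.2448]
ee_rot: [-3.139, -0.009, -0.243]
wrist_force: [0.5, 0.4, 0.0]
width: 0.0003
```

```bash
python3 - <<'E'
from h import *
gap('g4')
A=np.array([.503,.132]);y=-.252;ex=np.array([np.cos(y),np.sin(y)])
o,s=wrist()
for a,c,b in comps(masks(s["color"])["yellow"],(200,512,60,300),8):
    p=onplane(s,c,.087);print(c,b,p,(p[:2]-A)@ex)
s=snapshot("top")["color"][:,:,::-1]
a=cv2.resize(s[112:228,170:270],None,fx=4,fy=4,interpolation=cv2.INTER_CUBIC)
cv2.imwrite("pics/top9.png",a)
E
```

```text
[0.4609 0.0572 0.2448] [0.5 0.4 0. ] 15.8
yaw line -0.25178588068312335 mid [0.62819476 0.09962415] rail pts y spread [array([0.0562, 0.0312]), array([-0.0312, -0.0569])] [array([-0.1,  0.1,  0.1,  0.1,  0. ]), array([ 0. , -0. , -0.1, -0.1, -0.2])]
blue edge x rel mark [-3.2 -3.9 -3.3 -2.7 -3.5 -2.9 -3.6 -3.  -3.7 -3.1] slope 0.001129136279659363 at0 -3.2876154716340755 face est -0.2876154716340755
[307.47940075 180.5093633 ] [298 171  19  19] [0.52106701 0.04008855 0.087     ] 0.040413693930528106
```

View pics/g4.png

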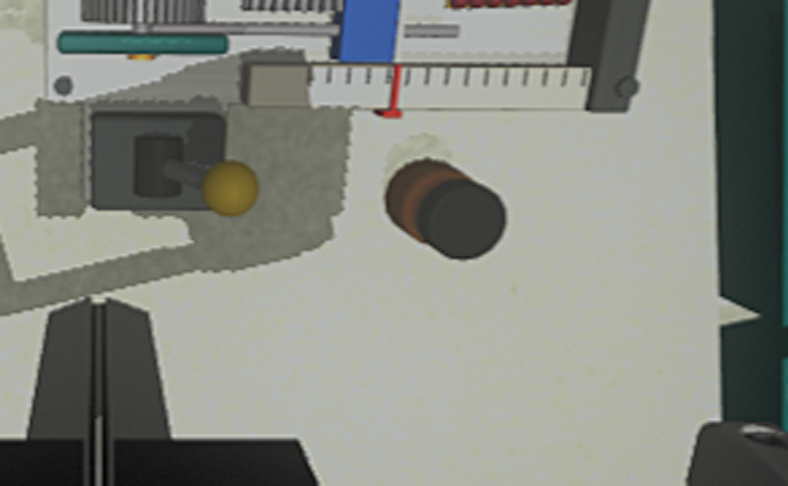

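View pics/top9.png

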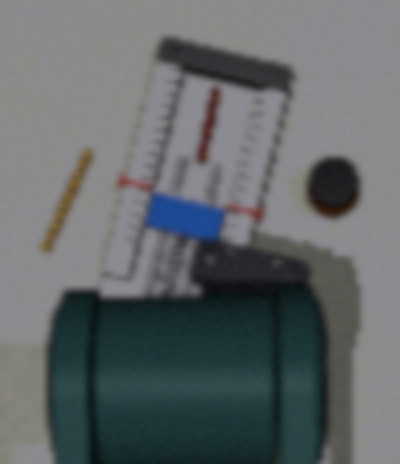

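The stop face is at the red line (-0.3 mm here, +0.2 mm earlier). The yellow ball stayed over at (231,188) in the crop, and the bars and jar look undisturbed. I'll hand it in.

```bash
python3 -c "
from bench import *
print(close_job())"
```

```text
the job is handed in; nothing more can be done
None
```

The stop is set at the red mark and the lock lever is fully over, and the job is handed in. `close_job()` gives no verdict.

- **Stop:** I rolled the wheel with three fingertip strokes, pressing about 5 mm deep with roughly 5–7 N. The wrist camera put the stop face at +0.2 mm from the red line just after I lifted off. After locking it read -0.3 mm. The two readings differ by about 0.5 mm, well inside the 3 mm tolerance.
- **Lever:** I pushed it until it met its end stop, where the finger felt about 7 N. After I backed off, the yellow ball was still about 40 mm along the jig, against an expected 39 mm when fully locked.
- **Everything else:** the arm is clear at about 0.24 m height with no contact force. The jewelled bar in the jig, the gold bar and the jar look undisturbed in the last picture. I did not measure them again, and I did not look again at the tray bars, cup or screwdriver, which the arm never came near while low.

The last motion finished at about 16 s of the 58 s allowed.

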